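# Roll the label roll into its holder and lock it with the spindle

### The job

Load the label roll into its holder: with a fingertip on top of the roll, roll it along the desk into the gap between the two cheeks of the holder and stop it where its hollow core lines up with the spindle. Take the finger off and let the roll lie still, then push the spindle fully home with a fingertip so that it enters the core. Do not lift the roll or push it low down on its side, and leave the two small bottles and the hair clip where they are.

Things in the scene. Friction and masses are not known exactly. Their poses are not given: they have to be found in the camera images.
- label_roll: Label roll lying on its rim, 84 mm across, 90 mm wide, 0.32 kg. Origin in its middle, 42 mm up; x is its axis, within 0.02 rad of the holder's x; y, z turn as it rolls. Starts 90 to 160 mm from the holder on its +y or -y side, in line with the gap. Core open 38 mm wide, 28 mm deep at each end. It rolls half as far as a fingertip on top, which so runs ahead of it: use strokes. It stops soon after.
- holder: Fixed steel roll holder: two parallel upright cheeks 6 mm thick, 62 mm high, 80 mm long; gap between them 106 mm wide, open above and at both ends, floor flush with the desk. Origin on the desk amid the gap; x square to the cheeks, away from the robot (inner faces at x = -53, +53 mm), y along the gap (ends at -40, +40 mm), z up. Feet outside the cheeks 4 mm high. Its yaw varies.
- spindle_plate (a point): Centre of the outer face of the spindle's black push plate (36 wide, 38 high, 8 thick), 42 mm up, outside the cheek nearer the robot, at holder y = 0, x = -93 mm (out) to -67 mm (home). The 18 mm spindle behind it slides through the cheek along holder +x; out, its nose is just inside the cheek; home, about 20 mm deep in the core. In line when the roll's middle is at holder y = 0.
- spindle (a joint): How far the spindle is pushed in, m: 0 out, 0.026 fully home (plate against the cheek). It moves along the holder's +x, needs about 2 N and stays where it is left.
- nail_polish: Small nail polish bottle, 31 mm across, 79 mm high, loose, standing behind the work on the left; origin at the centre of its foot.
- oil_dropper: Small brown dropper bottle, 33 mm across, 102 mm high, loose, standing behind the work on the right; origin at the centre of its foot.
- hair_clip: Black hair clip, 22 x 98 x 16 mm, loose, lying to the left of the work; origin at the centre of its underside.
There are look-alikes about, which are no part of the job. Leave any blue look-alike of the holder alone.

How it is judged:
On the way, in this order (a step that is already met when the one before it is completed fails the run):
1. the roll lies still and untouched between the cheeks, its core in line with the spindle (within 11 mm), the spindle still out (y of label_roll in the frame of holder between -0.011 and 0.011 m and x of label_roll in the frame of holder between -0.012 and 0.012 m and linear speed of label_roll below 0.02 m/s and contact force between each of the arm, the fingers and label_roll below 0.1 N and value of joint spindle below 0.008 m), for 0.2 s.
2. the spindle is pushed home into the core (value of joint spindle above 0.023 m), for 0.2 s.
At the end, for the whole second after the job is handed in: The roll lies on the desk between the cheeks, at rest, its middle within 12 mm of the spindle's line, its axis within 0.2 rad of the spindle's, and the spindle is pushed in at least 23 of its 26 mm, into the core (value of joint spindle above 0.023 m and y of label_roll in the frame of holder between -0.012 and 0.012 m and x of label_roll in the frame of holder between -0.012 and 0.012 m and height (world z) of label_roll between 0.038 and 0.046 m and angle between the x axis of label_roll and the x axis of holder, either way round below 0.2 rad and linear speed of label_roll below 0.02 m/s); the robot touches nothing.
It fails at once if the roll is lifted (more than 10 mm) (height (world z) of label_roll above 0.052 m).
It fails at once if the roll is pushed low on its side: fingers on it with the grasp point lower than 75 mm above the desk (contact force between the fingers and label_roll above 0.5 N and height (world z) of the grasp point below 0.075 m).
It fails at once if the spindle is pushed in while the roll's core is not in line (value of joint spindle above 0.012 m and (y of label_roll in the frame of holder above 0.016 m or y of label_roll in the frame of holder below -0.016 m)).
It fails at once if a small bottle or the hair clip is shifted more than 20 mm (distance of any of nail_polish, oil_dropper, hair_clip from where it was at the start of the episode above 0.02 m).
It also fails if it takes over 58 s, if anything falls off the work surface, if the arm or the gripper's body presses on something with over 40 N, if the wrist force passes 120 N, or if a joint passes its speed limit or range.

### The arm

A 7-joint arm with a two-finger parallel gripper is mounted at the origin on a cart in front of the work surface, level with it; the furniture and walls round the work are solid. World frame = base frame: x ahead of the robot, y to its left, z up, the work surface at z = 0. Lengths are in m, angles in rad, forces in N, time in s.
With the tool pointing down it reaches from about 0.4 to 0.875 m from the base axis. Payload 19.3 kg.
Tool frame: the origin (TCP) lies between the finger pads; the fingertips stand bot.tcp_to_tips ahead of it and the grasp point (between the pads) is the TCP (bot.tcp_to_tips is the distance from the TCP to the fingertips, in m); z points along the fingers, y is the line along which they close (so a half turn about z gives the same grasp; the last joint's range is limited). The gripper opens to 85 mm and grips with 20 to 120 N. Pads are 22 mm wide; open, the fingers measure 114 mm over their backs; the gripper's body (76 mm by 85 mm) begins 54 mm behind the grasp point. The pads swing forward as they close: fully open they stand 13 mm farther back than shut.
Start: joints at [1.271, 0.521, -0.036, 1.599, 0.021, 1.021, -0.113], TCP at [0.142, -0.609, 0.25] pointing down, gripper open.
Joint ranges: [-2.91, 2.91], [-0.3, 2.13], [-1.5, 1.42], [0.17, 2.43], [-1.26, 4.41], [0.16, 1.93], [-2.52, 2.52]. Speed limits (rad/s): [1.89, 1.89, 2.39, 2.39, 3.01, 3.01, 3.01].

### API

Orientations are given as [roll, pitch, yaw] about the fixed x, y, z axes, in that order (R = Rz(yaw) Ry(pitch) Rx(roll)).
In Python, from workcell import telemetry, grab_frame, bot gives the robot as it stands. The module is installed in compiled form; this text tells all that it offers.
- The arm moves only by the shell command python3 -m crank 'ROWS' [FORCE]. ROWS is text: rows parted by semicolons, each of 7 numbers parted by spaces: the finger opening in m, from 0 to 0.0854, then the shift along the tool's x, y, z in m, then the turn, a rotation vector about the tool's x, y, z in degrees. A call has exactly 8 rows; each row shifts and turns the commanded pose from where the row before left it, along the tool's axes as they then stand; what a row does not reach is not made up. A row lasts 1/12 s, in which the tool goes at most 41.7 mm and 7.16 degrees, less where a joint would pass 70% of its speed; a pose out of reach is approached as far as the arm can. A call with a gripper value outside its range is refused whole. The fingers move at their own pace and stop on an object; FORCE is the grip in N (left out, the last holds). Time passes only in rows, so rows that do not move let the fingers close, or fill a call up. It gives the time, the measured TCP pose, the force, the opening and the grip force at its end, in the units of the state.
- telemetry.observe(): the state, without advancing time (a new reading comes with each control period).
- grab_frame(name): name is "scene" or "top" or "wrist"; returns a dict with "pixels" (420x560x3 uint8, red, green, blue), "depth" (420x560 float32, m along the optical axis (not along the pixel's ray), 0 where there is no reading), "vertical_fov" (degrees; the focal length in pixels is half the picture's height over the tangent of half this angle, whatever the lens; pixels are square), "cx", "cy" (the principal point, pixels), "R" (3x3) and "t" (3): a world point X has camera coordinates R X + t; the wrist camera has in their place "hand_eye" (4x4, takes a point from camera to tool coordinates, whose origin is the TCP and whose axes are the flange's). Camera axes: x right, y down, z forward; pixel columns grow to the right and rows downward; lengths in m; the calibration is good to about 2 mm. A picture is of the moment at which its call begins: read the wrist's pose just before it.
- bot.job_done(): hands the job in; it is judged then, once.
The state is a dict: "clock": time; "qpos": joint angles; "qd": joint speeds; "joint_efforts": joint torques, N m; "position": TCP position; "tool_rot": TCP orientation; "force": force on the tool from outside, world axes, zero at the start; "moment": the same for the moment, N m; "grip_width": finger opening in m; "finger_force": force on a finger pad.
Only numpy, scipy, OpenCV 4.12 (cv2) and the standard library are available. Lean on these libraries where they do the work, as an engineer would, in place of code of your own. Each camera call takes 0.05 s, during which the arm holds its last target. There are 200 camera calls.

## Working session

There is one attempt and no reset: what is moved stays moved. The work goes in short steps, Python scripts to look and compute and a shell command to move; the robot and the scene stay as the last step left them, time stands still between calls to the robot, and variables do not carry over. Pictures are saved under pics/ and viewed, at most 10 in all, crops included, and the job is handed in when it is done.

```bash
mkdir -p pics; cat > h.py <<'E'
import numpy as np, cv2
from workcell import telemetry, grab_frame, bot
def cam(n):
    f=grab_frame(n); f['f']=210/np.tan(np.radians(f['vertical_fov'])/2); return f
def world(f,u,v,d):
    c=np.stack([(np.asarray(u)-f['cx'])/f['f']*d,(np.asarray(v)-f['cy'])/f['f']*d,d],-1)
    return (c-f['t'])@f['R']
def cloud(f):
    v,u=np.mgrid[:420,:560]; return world(f,u,v,f['depth'])
def ray(f,u,v,z):
    o=-f['R'].T@f['t']; d=f['R'].T@np.array([(u-f['cx'])/f['f'],(v-f['cy'])/f['f'],1]); return o+d*(z-o[2])/d[2]
def save(f,n): cv2.imwrite('pics/'+n,f['pixels'][:,:,::-1])
E
python3 - <<'E'
from h import *
import pickle
s=telemetry.observe();print({k:np.round(v,3) for k,v in s.items()},bot.tcp_to_tips)
for n in('scene','top'):
    f=cam(n);save(f,n+'0.png');pickle.dump(f,open(n+'0.pkl','wb'));print(n,f['f'],-f['R'].T@f['t'],f['R'])
E
```

```text
{'clock': np.float64(0.0), 'qpos': array([ 1.271,  0.522, -0.036,  1.6  ,  0.021,  1.021, -0.113]), 'qd': array([ 0.001,  0.001, -0.001, -0.001, -0.   , -0.001, -0.   ]), 'joint_efforts': array([ 0.0000e+00, -9.2710e+01,  1.9800e+00, -3.6993e+01,  1.8000e-02,
        8.0000e-03,  0.0000e+00]), 'position': array([ 0.142, -0.608,  0.25 ]), 'tool_rot': array([-3.14,  0.  ,  0.23]), 'force': array([0.727, 0.05 , 0.194]), 'moment': array([-0.004,  0.002, -0.051]), 'finger_force': np.float64(0.0), 'grip_width': np.float64(0.085)} 0.019
scene 402.1040199523805 [0.03460171 0.61980959 0.8728772 ] [[-0.76276281 -0.64640816  0.01869154]
 [-0.45047875  0.51038438 -0.73251395]
 [ 0.46396313 -0.56715454 -0.68049536]]
top 482.55834608673354 [ 0.47255433 -0.08493703  1.60129034] [[ 0.00379669 -0.99997474 -0.00600809]
 [-0.99661691 -0.00329054 -0.0821213 ]
 [ 0.08209946  0.00629955 -0.99660423]]
```

View pics/scene0.png

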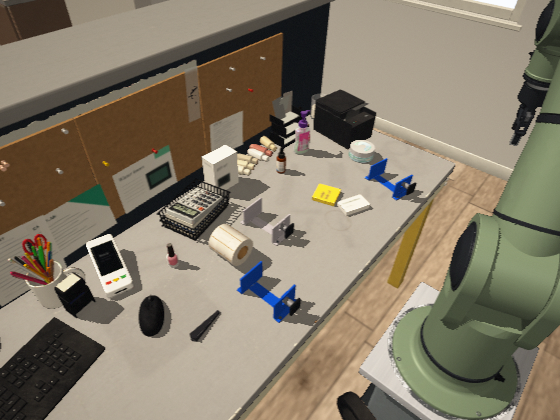

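View pics/top0.png

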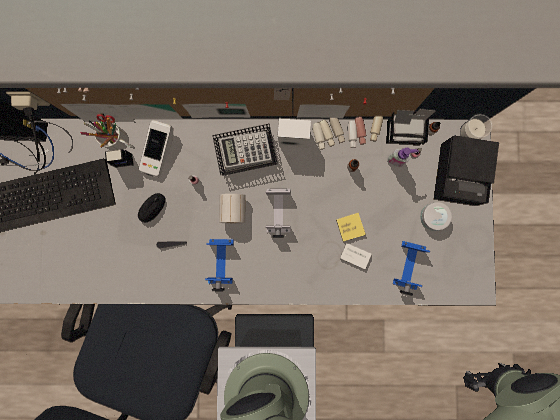

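The steel holder is at top pixel (279,213), with its plate at (278,236). The roll is at (232,208), on the holder's +y side. The blue look-alikes at (220,265) and (410,268) are not the ones meant: the description says steel, and the roll is in line with the grey one. Next I confirm this in a crop and measure.

```bash
python3 - <<'E'
from h import *
import pickle
f=pickle.load(open('top0.pkl','rb'));g=pickle.load(open('scene0.pkl','rb'))
a=cv2.resize(f['pixels'][165:255,160:320],(800,450),interpolation=cv2.INTER_CUBIC)
cv2.imwrite('pics/crop1.png',a[:,:,::-1])
for n,F in(('top',f),('scene',g)):
    P=cloud(F).reshape(-1,3); P=P[F['depth'].ravel()>0]
    W=P[(P[:,0]>.4)&(P[:,0]<.75)&(P[:,1]>-.1)&(P[:,1]<.25)]
    d=W[W[:,2]<.01]; print(n,'desk z',np.median(d[:,2]))
    r=W[(W[:,2]>.06)&(W[:,2]<.1)&(W[:,1]>.06)]
    print('roll',len(r),r.min(0),r.max(0),np.median(r,0))
    c=W[(W[:,2]>.05)&(W[:,2]<.075)&(W[:,1]<.04)]
    for lo,hi in((.4,.53),(.53,.58),(.58,.75)):
        k=c[(c[:,0]>lo)&(c[:,0]<hi)]
        if len(k)>3: print('cheek',lo,len(k),k.min(0),k.max(0),k.mean(0),np.polyfit(k[:,1],k[:,0],1))
E
```

```text
top desk z -0.0001760848178724672
roll 789 [0.48464837 0.06574385 0.06000255] [0.7493788  0.24730749 0.09287363] [0.60468437 0.11243008 0.07655391]
cheek 0.4 40 [ 0.50769996 -0.05486208  0.05025284] [ 0.52725604 -0.01976871  0.06736675] [ 0.51344843 -0.03704061  0.0582702 ] [0.00280182 0.51355221]
cheek 0.53 54 [ 0.53043789 -0.07387847  0.0500443 ] [0.54658578 0.00289646 0.0679879 ] [ 0.54072601 -0.03612561  0.0612521 ] [-0.0019043   0.54065722]
cheek 0.58 66 [ 0.65006187 -0.07344802  0.05053321] [0.74717503 0.03686368 0.06819611] [ 0.67744741 -0.02482545  0.06005613] [0.84042659 0.69831137]
scene desk z -0.001785243697691428
roll 860 [0.48392773 0.07765642 0.06002759] [0.74989021 0.24973046 0.08598452] [0.59996903 0.1276819  0.07561266]
cheek 0.4 42 [ 0.50686251 -0.05120005  0.0500747 ] [ 0.52606545 -0.01620754  0.06170693] [ 0.51198486 -0.03266743  0.05623429] [0.00741596 0.51222713]
cheek 0.53 81 [ 0.53659885 -0.07232476  0.05000718] [0.54837615 0.00800045 0.06269846] [ 0.54229627 -0.03048751  0.05753926] [-0.01104009  0.54195968]
cheek 0.58 91 [ 0.65073899 -0.0732558   0.05014549] [0.74912892 0.03975328 0.06296008] [ 0.67320334 -0.02223741  0.05678767] [0.73138324 0.6894674 ]
```

View pics/crop1.png

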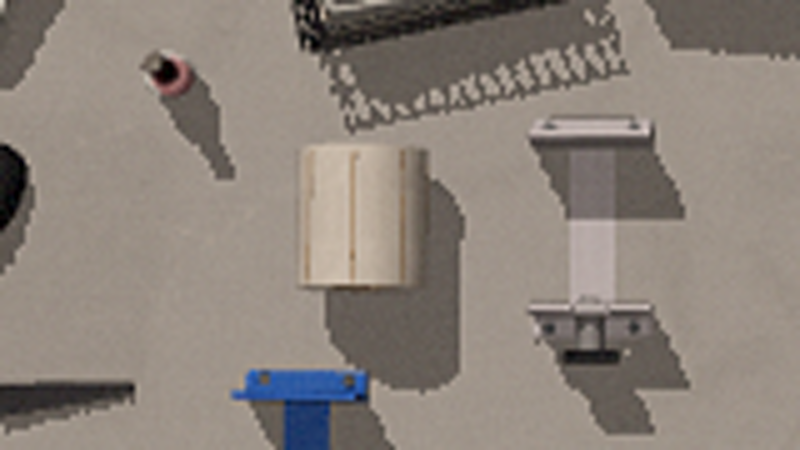

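The crop confirms it: the roll is at full-picture pixel (232,208), the steel cheeks are at about (278,191) and (278,228), and the black plate is at (278,236). I'll refine with fits and check against the known sizes.

```bash
cat >> h.py <<'E'
from scipy.optimize import least_squares
def measure(F,ylo=.05,yhi=.2,holder=True):
    P=cloud(F).reshape(-1,3); P=P[F['depth'].ravel()>0]
    def box(x0,x1,y0,y1,z0,z1): return P[np.all((P>[x0,y0,z0])&(P<[x1,y1,z1]),1)]
    r=box(.547,.648,ylo,yhi,.066,.095); 
    s=least_squares(lambda p:np.hypot(r[:,1]-p[0]-p[1]*(r[:,0]-.6),r[:,2]-p[2])-.042,[np.median(r[:,1]),0,.042],loss='soft_l1',f_scale=.001).x
    print('roll y@x=.6 %.4f slope %.3f zc %.4f x %.4f..%.4f n %d rms %.4f'%(s[0],s[1],s[2],*np.percentile(r[:,0],[1,99]),len(r),0))
    if not holder: return
    for n,b in(('near',(.53,.553,-.1,.03)),('far',(.64,.665,-.1,.03))):
        k=box(*b,.045,.07)
        u=box(*b,.057,.07)
        rc=cv2.minAreaRect((u[:,:2]*1000).astype(np.float32))
        print(n,'y %.4f..%.4f x %.4f..%.4f z %.4f'%(*np.percentile(u[:,1],[1,99]),*np.percentile(u[:,0],[2,98]),np.median(u[:,2])),'slope',np.polyfit(u[:,1],u[:,0],1)[0],rc)
    k=box(.48,.53,-.09,.02,.02,.07); k=k[k[:,0]<np.percentile(k[:,0],40)]
    print('plate',np.percentile(k,[2,50,98],axis=0).round(4).tolist())
E
python3 - <<'E'
from h import *
import pickle
for n in('top','scene'):
    print(n);measure(pickle.load(open(n+'0.pkl','rb')))
E
```

```text
top
roll y@x=.6 0.1119 slope -0.011 zc 0.0419 x 0.5572..0.6437 n 590 rms 0.0000
near y -0.0739..0.0014 x 0.5394..0.5431 z 0.0630 slope -0.0011256714004588804 ((541.1603393554688, -35.49748229980469), (3.602602481842041, 76.77426147460938), 0.22831697762012482)
far y -0.0734..-0.0009 x 0.6516..0.6558 z 0.0622 slope -0.009080328378047285 ((653.67138671875, -36.506065368652344), (4.235172271728516, 73.89398193359375), 0.26927581429481506)
plate [[0.5077, -0.0546, 0.0383], [0.5108, -0.0387, 0.0593], [0.5111, -0.021, 0.0657]]
scene
roll y@x=.6 0.1145 slope -0.001 zc 0.0401 x 0.5559..0.6459 n 633 rms 0.0000
near y -0.0719..0.0050 x 0.5399..0.5472 z 0.0607 slope -0.014575690778044572 ((544.0005493164062, -32.94610595703125), (8.677111625671387, 78.5822982788086), 0.47596514225006104)
far y -0.0715..0.0056 x 0.6513..0.6583 z 0.0598 slope -0.022098995886291776 ((655.046630859375, -33.15170669555664), (7.079798698425293, 80.2916030883789), 0.9007903337478638)
plate [[0.508, -0.0463, 0.0249], [0.5093, -0.0319, 0.0409], [0.51, -0.0167, 0.0593]]
```

The two views agree. The holder is at about (0.598, -0.035) with yaw near 0, and its cheeks are 62 mm high and 112 mm apart centre to centre, which is correct. The roll is at (0.600, 0.113), so it has to go -148 mm in y. I'll move above the roll with the fingers shut.

```bash
python3 -m crank '0 0 0 0 0 0 6.6;0 0 0 0 0 0 6.6;0 .022 -.034 0 0 0 0;0 .022 -.034 0 0 0 0;0 .022 -.034 0 0 0 0;0 .022 -.034 0 0 0 0;0 .022 -.034 0 0 0 0;0 .022 -.034 0 0 0 0'; python3 -m crank '0 .022 -.034 0 0 0 0;0 .022 -.034 0 0 0 0;0 .022 -.034 0 0 0 0;0 .022 -.034 0 0 0 0;0 .022 -.034 0 0 0 0;0 .022 -.034 0 0 0 0;0 .022 -.034 0 0 0 0;0 .022 -.034 0 0 0 0'
```

```text
clock: 0.77
position: [0.2749, -0.4028, 0.2502]
tool_rot: [-3.141, 0.0, -0.001]
force: [2.1, -0.7, -0.7]
grip_width: -0.0
finger_force: 0.0
clock: 1.43
position: [0.4512, -0.1309, 0.2504]
tool_rot: [3.142, -0.0, -0.001]
force: [1.3, -0.6, 0.2]
grip_width: -0.0
finger_force: 0.0
```

```bash
python3 -m crank '0 .0186 -.032 0 0 0 0;0 .0186 -.032 0 0 0 0;0 .0186 -.032 0 0 0 0;0 .0186 -.032 0 0 0 0;0 .0186 -.032 0 0 0 0;0 .0186 -.032 0 0 0 0;0 .0186 -.032 0 0 0 0;0 .0186 -.032 0 0 0 0'; python3 -m crank '0 0 0 .03 0 0 0;0 0 0 .03 0 0 0;0 0 0 .03 0 0 0;0 0 0 .03 0 0 0;0 0 0 .012 0 0 0;0 0 0 .005 0 0 0;0 0 0 0 0 0 0;0 0 0 0 0 0 0'; python3 -c "
from h import *
f=cam('wrist');save(f,'w1.png')"
```

```text
clock: 2.1
position: [0.6001, 0.1248, 0.25]
tool_rot: [3.141, 0.001, -0.001]
force: [0.9, -0.4, -0.6]
grip_width: -0.0003
finger_force: 0.0
clock: 2.77
position: [0.6003, 0.1233, 0.1146]
tool_rot: [-3.141, -0.001, -0.001]
force: [0.7, -0.4, 0.5]
grip_width: -0.0001
finger_force: 0.0
```

View pics/w1.png

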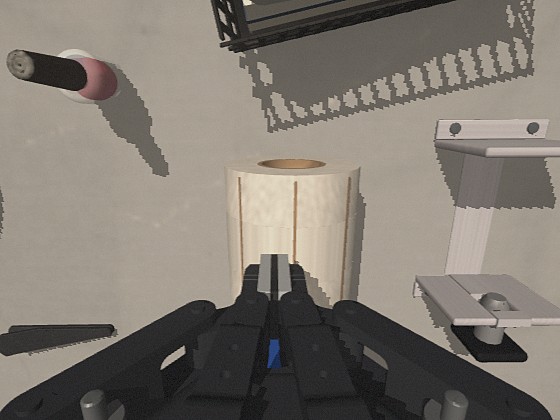

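The wrist view shows the shut fingertips over the roll, at about (275,275). They sit slightly to the +y side of its middle (293), as intended. I'll press down gently.

```bash
python3 -m crank '0 0 0 .004 0 0 0;0 0 0 .003 0 0 0;0 0 0 .002 0 0 0;0 0 0 .001 0 0 0;0 0 0 .001 0 0 0;0 0 0 .001 0 0 0;0 0 0 0 0 0 0;0 0 0 0 0 0 0'
```

```text
clock: 3.48
position: [0.6002, 0.1237, 0.1024]
tool_rot: [-3.141, -0.002, -0.0]
force: [-2.3, 1.5, 14.4]
grip_width: -0.0001
finger_force: 7.3
```

```bash
python3 -m crank '0 0 .004 0 0 0 0;0 0 .008 0 0 0 0;0 0 .010 0 0 0 0;0 0 .010 0 0 0 0;0 0 .008 0 0 0 0;0 0 .004 0 0 0 0;0 0 0 0 0 0 0;0 0 0 0 0 0 0'; python3 -c "
from h import *
for n in('top','scene'): measure(cam(n),.02,.2,False)"
```

```text
clock: 4.15
position: [0.6002, 0.0787, 0.1023]
tool_rot: [3.142, -0.002, -0.001]
force: [-2.1, -1.0, 14.0]
grip_width: 0.0001
finger_force: 7.2
  return _methods._mean(a, axis=axis, dtype=dtype,
  ret = ret.dtype.type(ret / rcount)
Traceback (most recent call last):
  File "h.py", line 18, in measure
    s=least_squares(lambda p:np.hypot(r[:,1]-p[0]-p[1]*(r[:,0]-.6),r[:,2]-p[2])-.042,[np.median(r[:,1]),0,.042],loss='soft_l1',f_scale=.001).x
      ~~~~~~~~~~~~~^^^^^^^^^^^^^^^^^^^^^^^^^^^^^^^^^^^^^^^^^^^^^^^^^^^^^^^^^^^^^^^^^^^^^^^^^^^^^^^^^^^^^^^^^^^^^^^^^^^^^^^^^^^^^^^^^^^^^^^^^
ValueError: Initial guess is outside of provided bounds
```

```bash
python3 -c "
from h import *
f=cam('scene'); measure(f,.02,.2,False);f=cam('top');print((f['depth']>0).mean());save(f,'s2.png')"
```

```text
roll y@x=.6 0.0920 slope -0.001 zc 0.0400 x 0.5563..0.6450 n 561 rms 0.0000
0.9962414965986395
```

View pics/s2.png

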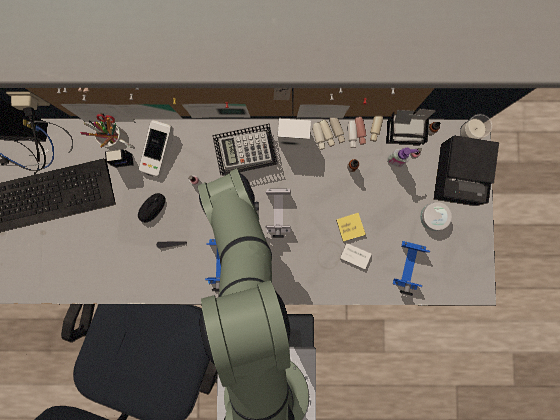

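The top camera is blocked by the arm at about (245,260), but the scene view shows the roll moved 22.5 mm for a 45 mm stroke, as expected. I'll repeat strokes.

```bash
python3 -m crank '0 0 0 -.012 0 0 0;0 0 -.024 0 0 0 0;0 0 0 .008 0 0 0;0 0 0 .004 0 0 0;0 0 .010 0 0 0 0;0 0 .014 0 0 0 0;0 0 .014 0 0 0 0;0 0 .010 0 0 0 0';python3 -m crank '0 0 0 -.012 0 0 0;0 0 -.024 0 0 0 0;0 0 0 .008 0 0 0;0 0 0 .004 0 0 0;0 0 .010 0 0 0 0;0 0 .014 0 0 0 0;0 0 .014 0 0 0 0;0 0 .010 0 0 0 0'; python3 -c "
from h import *
f=cam('scene'); measure(f,-.02,.2,False);print(telemetry.observe()['position'],telemetry.observe()['force'])"
```

```text
clock: 4.97
position: [0.6002, 0.0535, 0.1025]
tool_rot: [3.141, -0.002, -0.002]
force: [-1.7, -0.7, 10.1]
grip_width: 0.0004
finger_force: 4.6
clock: 5.63
position: [0.6003, 0.0281, 0.1029]
tool_rot: [3.141, -0.002, -0.003]
force: [-3.1, 0.5, 21.0]
grip_width: -0.0002
finger_force: 10.2
roll y@x=.6 0.0292 slope -0.007 zc 0.0402 x 0.5571..0.6464 n 471 rms 0.0000
[0.60025908 0.02577285 0.10291819] [-4.21745621 -2.98502066 22.41754836]
```

```bash
python3 -m crank '0 0 0 -.012 0 0 0;0 0 -.012 0 0 0 0;0 0 0 .007 0 0 0;0 0 0 .004 0 0 0;0 0 .008 0 0 0 0;0 0 .012 0 0 0 0;0 0 .012 0 0 0 0;0 0 .008 0 0 0 0';python3 -m crank '0 0 .004 0 0 0 0;0 0 0 0 0 0 0;0 0 0 0 0 0 0;0 0 0 0 0 0 0;0 0 0 0 0 0 0;0 0 0 0 0 0 0;0 0 0 0 0 0 0;0 0 0 0 0 0 0'; python3 -c "
from h import *
f=cam('scene'); measure(f,-.04,.2,False);print(telemetry.observe()['position'],telemetry.observe()['force'])"
```

```text
clock: 6.35
position: [0.6, 0.0018, 0.1028]
tool_rot: [3.141, -0.001, -0.001]
force: [-3.1, 0.4, 18.9]
grip_width: 0.0001
finger_force: 9.5
clock: 7.02
position: [0.6, -0.0012, 0.1027]
tool_rot: [3.141, -0.001, -0.001]
force: [-2.5, -0.9, 19.5]
grip_width: -0.0
finger_force: 9.8
roll y@x=.6 0.0082 slope -0.018 zc 0.0399 x 0.5561..0.6461 n 501 rms 0.0000
[ 0.59995311 -0.00121961  0.10264223] [-1.99506622 -1.49351876 19.31264136]
```

```bash
python3 -m crank '0 0 0 -.012 0 0 0;0 0 -.020 0 0 0 0;0 0 0 0 0 0 0;0 0 0 .007 0 0 0;0 0 0 .003 0 0 0;0 0 0 .002 0 0 0;0 0 .005 0 0 0 0;0 0 .008 0 0 0 0';python3 -m crank '0 0 .010 0 0 0 0;0 0 .009 0 0 0 0;0 0 .006 0 0 0 0;0 0 .004 0 0 0 0;0 0 0 0 0 0 0;0 0 0 0 0 0 0;0 0 0 0 0 0 0;0 0 0 0 0 0 0'; python3 -c "
from h import *
f=cam('scene'); measure(f,-.06,.2,False);print(telemetry.observe()['position'],telemetry.observe()['force'])"
```

```text
clock: 7.73
position: [0.5999, 0.0065, 0.1027]
tool_rot: [-3.141, -0.001, 0.0]
force: [-3.5, 1.0, 21.4]
grip_width: -0.0002
finger_force: 10.6
clock: 8.4
position: [0.5997, -0.0238, 0.1026]
tool_rot: [3.141, -0.0, -0.001]
force: [-2.6, -0.5, 15.0]
grip_width: -0.0001
finger_force: 7.6
roll y@x=.6 -0.0129 slope -0.020 zc 0.0402 x 0.5563..0.6463 n 507 rms 0.0000
[ 0.59971406 -0.02381709  0.1025855 ] [-2.4903613  -0.51767956 15.58168074]
```

```bash
python3 -m crank '0 0 0 -.012 0 0 0;0 0 -.020 0 0 0 0;0 0 0 0 0 0 0;0 0 0 .007 0 0 0;0 0 0 .003 0 0 0;0 0 0 .002 0 0 0;0 0 .005 0 0 0 0;0 0 .007 0 0 0 0';python3 -m crank '0 0 .010 0 0 0 0;0 0 .009 0 0 0 0;0 0 .006 0 0 0 0;0 0 .003 0 0 0 0;0 0 0 0 0 0 0;0 0 0 0 0 0 0;0 0 0 0 0 0 0;0 0 0 -.003 0 0 0'; python3 -m crank '0 0 0 -.02 0 0 0;0 0 0 -.03 0 0 0;0 -.03 0 -.03 0 0 0;0 -.04 0 0 0 0 0;0 -.04 0 0 0 0 0;0 -.04 0 0 0 0 0;0 0 0 0 0 0 0;0 0 0 0 0 0 0';python3 -c "
from h import *
f=cam('scene'); measure(f,-.08,.2);print(telemetry.observe()['position'],telemetry.observe()['force'])"
```

```text
clock: 9.12
position: [0.6, -0.0149, 0.1028]
tool_rot: [-3.141, -0.001, -0.0]
force: [-3.8, -0.0, 20.1]
grip_width: -0.0003
finger_force: 9.6
clock: 9.78
position: [0.5992, -0.0438, 0.1048]
tool_rot: [3.141, 0.001, -0.002]
force: [-0.5, -0.1, -0.7]
grip_width: 0.0001
finger_force: 0.0
clock: 10.45
position: [0.4485, -0.0436, 0.1849]
tool_rot: [3.141, 0.001, -0.002]
force: [1.0, -0.2, 0.2]
grip_width: -0.0002
finger_force: 0.0
roll y@x=.6 -0.0320 slope -0.009 zc 0.0400 x 0.5561..0.6457 n 506 rms 0.0000
near y -0.0701..0.0012 x 0.5401..0.5463 z 0.0597 slope -0.005243159663928299 ((543.145751953125, -34.77275848388672), (6.292549133300781, 72.10073852539062), 0.524005115032196)
far y -0.0595..0.0070 x 0.6418..0.6577 z 0.0600 slope -0.14017771010738825 ((656.0630493164062, -31.61715316772461), (14.281916618347168, 80.59000396728516), 11.85455322265625)
plate [[0.5076, -0.0464, 0.026], [0.5089, -0.0307, 0.0426], [0.5098, -0.0169, 0.0586]]
[ 0.45011488 -0.04333394  0.18497927] [0.05797121 0.02777474 0.29384228]
```

The roll lies still, 1 mm off the spindle's line. I'll lower the finger in front of the plate.

```bash
python3 -m crank '0 0 -.009 .03 0 0 0;0 0 0 .03 0 0 0;0 0 0 .03 0 0 0;0 0 0 .025 0 0 0;0 0 0 .011 0 0 0;0 0 0 0 0 0 0;0 0 0 0 0 0 0;0 0 0 0 0 0 0'; python3 -m crank '0 .012 0 0 0 0 0;0 .012 0 0 0 0 0;0 .008 0 0 0 0 0;0 .006 0 0 0 0 0;0 .006 0 0 0 0 0;0 0 0 0 0 0 0;0 0 0 0 0 0 0;0 0 0 0 0 0 0'; python3 -c "
from h import *
f=cam('scene'); save(f,'s3.png');measure(f,-.08,.2,False)
c=f['pixels'][190:280,210:330];cv2.imwrite('pics/c3.png',cv2.resize(c,(800,600),interpolation=2)[:,:,::-1])"
```

```text
clock: 11.17
position: [0.4509, -0.0338, 0.0593]
tool_rot: [-3.142, -0.001, -0.001]
force: [0.1, -0.2, 0.2]
grip_width: -0.0
finger_force: 0.0
clock: 11.83
position: [0.4936, -0.0338, 0.0588]
tool_rot: [3.142, 0.0, -0.001]
force: [-1.0, 1.0, -0.9]
grip_width: -0.0003
finger_force: 0.0
roll y@x=.6 -0.0322 slope -0.007 zc 0.0400 x 0.5562..0.6465 n 519 rms 0.0000
```

View pics/c3.png

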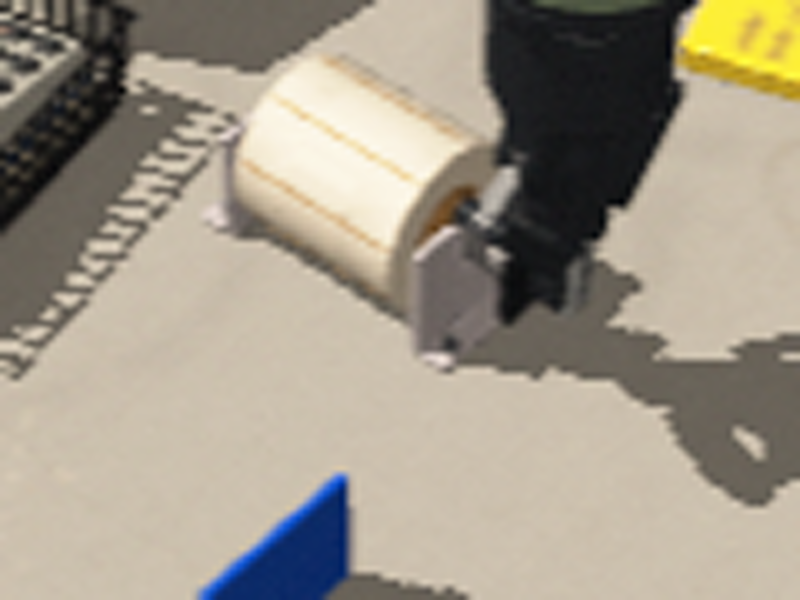

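The crop shows the finger at the plate (about 540,270) and the roll between the cheeks, its core (450,215) in line with the spindle. I'll push.

```bash
python3 -m crank '0 .003 0 0 0 0 0;0 .004 0 0 0 0 0;0 .004 0 0 0 0 0;0 .004 0 0 0 0 0;0 .003 0 0 0 0 0;0 .002 0 0 0 0 0;0 0 0 0 0 0 0;0 0 0 0 0 0 0';python3 -m crank '0 .002 0 0 0 0 0;0 .002 0 0 0 0 0;0 .002 0 0 0 0 0;0 .001 0 0 0 0 0;0 .001 0 0 0 0 0;0 0 0 0 0 0 0;0 0 0 0 0 0 0;0 0 0 0 0 0 0'
```

```text
clock: 12.55
position: [0.5142, -0.0338, 0.0587]
tool_rot: [-3.141, -0.0, -0.001]
force: [-0.5, -0.2, 0.4]
grip_width: -0.0001
finger_force: 0.0
clock: 13.22
position: [0.522, -0.0338, 0.0587]
tool_rot: [-3.142, -0.0, -0.001]
force: [-0.5, 0.7, -0.6]
grip_width: -0.0001
finger_force: 0.5
```

```bash
python3 -m crank '0 .002 0 0 0 0 0;0 .002 0 0 0 0 0;0 .001 0 0 0 0 0;0 .001 0 0 0 0 0;0 0 0 0 0 0 0;0 0 0 0 0 0 0;0 0 0 0 0 0 0;0 0 0 0 0 0 0'; python3 -c "
from h import *
f=cam('scene');measure(f,-.08,.2,False)
c=f['pixels'][190:280,210:330];cv2.imwrite('pics/c4.png',cv2.resize(c,(800,600),interpolation=2)[:,:,::-1])"
```

```text
clock: 13.88
position: [0.5225, -0.0339, 0.0581]
tool_rot: [3.14, 0.011, -0.001]
force: [-33.7, 3.5, 25.3]
grip_width: -0.0
finger_force: 17.6
roll y@x=.6 -0.0320 slope 0.026 zc 0.0403 x 0.5581..0.6454 n 418 rms 0.0000
```

View pics/c4.png

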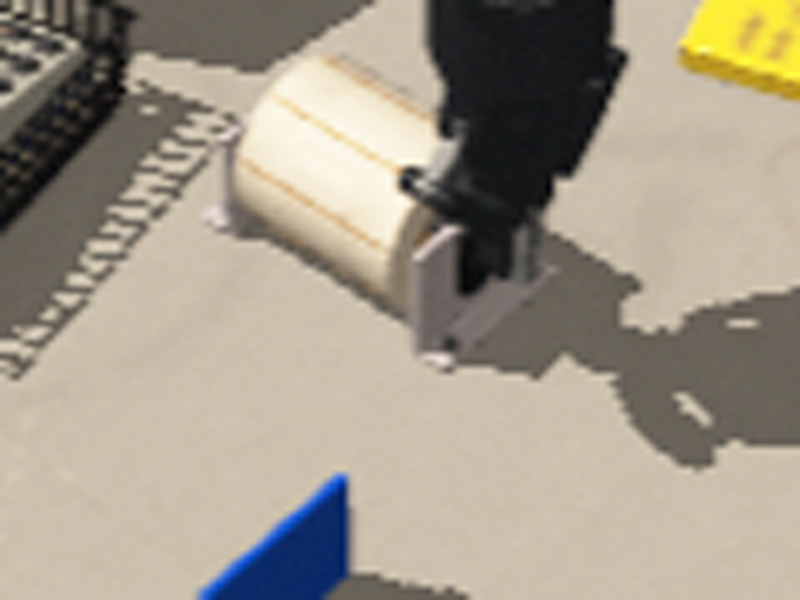

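A hard stop at TCP x = 0.5225, about where the plate should be home (0.520 expected). I'll back off and measure.

```bash
python3 -m crank '0 -.006 0 0 0 0 0;0 -.015 0 0 0 0 0;0 -.02 0 0 0 0 0;0 -.03 0 0 0 0 0;0 -.01 0 -.03 0 0 0;0 0 0 -.04 0 0 0;0 0 0 -.04 0 0 0;0 0 0 0 0 0 0'; python3 -c "
from h import *
f=cam('scene');measure(f,-.08,.2);print(telemetry.observe()['position'],telemetry.observe()['force'])
P=cloud(f).reshape(-1,3);m=(f['pixels'].reshape(-1,3).max(1)<60)&(P[:,0]>.49)&(P[:,0]<.56)&(P[:,1]>-.08)&(P[:,1]<.01)&(P[:,2]>.025)&(P[:,2]<.07)
print(m.sum(),np.percentile(P[m],[5,50,95],axis=0))
c=f['pixels'][190:280,210:330];cv2.imwrite('pics/c5.png',cv2.resize(c,(800,600),interpolation=2)[:,:,::-1])"
```

```text
clock: 14.6
position: [0.4497, -0.0337, 0.1749]
tool_rot: [3.141, -0.009, -0.001]
force: [1.9, -0.6, 1.1]
grip_width: 0.0002
finger_force: 0.0
roll y@x=.6 -0.0318 slope 0.006 zc 0.0400 x 0.5559..0.6461 n 512 rms 0.0000
near y -0.0715..0.0049 x 0.5338..0.5470 z 0.0594 slope 0.0025617052245694412 ((540.1771850585938, -32.60777282714844), (79.47809600830078, 13.830591201782227), 89.9136962890625)
far y -0.0609..0.0067 x 0.6407..0.6582 z 0.0608 slope -0.15774765080842904 ((656.2066650390625, -31.97936248779297), (15.423956871032715, 82.1910171508789), 13.694415092468262)Traceback (most recent call last):
  File "<string>", line 3, in <module>
    f=cam('scene');measure(f,-.08,.2);print(telemetry.observe()['position'],telemetry.observe()['force'])
                   ~~~~~~~^^^^^^^^^^^
  File "h.py", line 26, in measure
    k=box(.48,.53,-.09,.02,.02,.07); k=k[k[:,0]<np.percentile(k[:,0],40)]
                                                ~~~~~~~~~~~~~^^^^^^^^^^^
    return _quantile_unchecked(
        a, q, axis, out, overwrite_input, method, keepdims, weights)
    return _ureduce(a,
                    func=_quantile_ureduce_func,
    ...<5 lines>...
                    overwrite_input=overwrite_input,
                    method=method)
    r = func(a, **kwargs)
    result = _quantile(arr,
                       quantiles=q,
    ...<2 lines>...
                       out=out,
                       weights=wgt)
    slices_having_nans = np.isnan(arr[-1, ...])
                                  ~~~^^^^^^^^^
IndexError: index -1 is out of bounds for axis 0 with size 0
```

```bash
python3 -c "
from h import *
import pickle
for f in (pickle.load(open('scene0.pkl','rb')),cam('scene')):
  P=cloud(f).reshape(-1,3);m=(f['pixels'].reshape(-1,3).max(1)<60)&(P[:,0]>.49)&(P[:,0]<.545)&(P[:,1]>-.056)&(P[:,1]<-.012)&(P[:,2]>.028)&(P[:,2]<.056)
  print(m.sum(),np.percentile(P[m],[5,25,50,75,95],axis=0)[:,0].round(4))
c=f['pixels'][190:280,210:330];cv2.imwrite('pics/c5.png',cv2.resize(c,(800,600),interpolation=2)[:,:,::-1])"
```

```text
54 [0.5082 0.509  0.5098 0.5104 0.5123]
53 [0.5318 0.5327 0.5338 0.5345 0.5354]
```

View pics/c5.png

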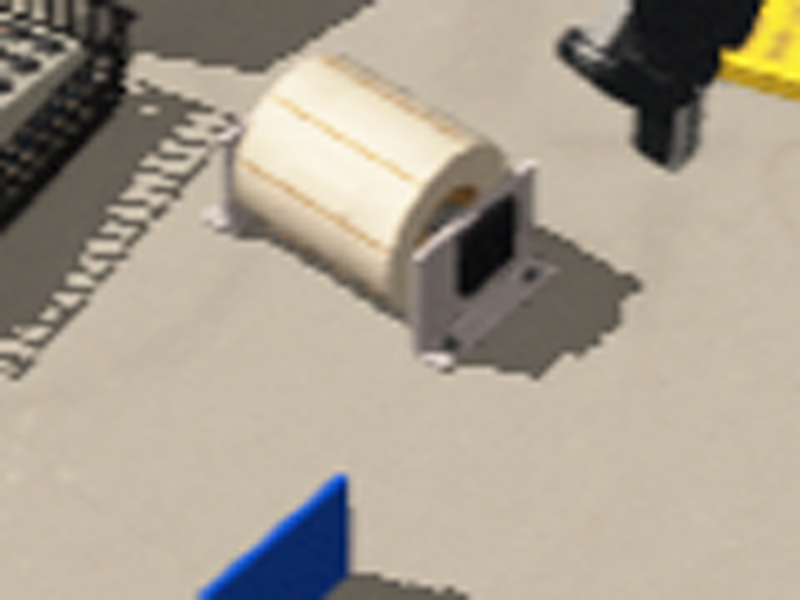

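Plate travel measures about 24 mm, close to the 23 mm limit. I'll check how far the plate stands off the cheek's outer face in the same view; at home it should be 8 mm.

```bash
python3 -c "
from h import *
acc=[]
for i in range(3):
  f=cam('scene');P=cloud(f).reshape(-1,3);mx=f['pixels'].reshape(-1,3).max(1)
  b=(P[:,0]>.51)&(P[:,0]<.56)&(P[:,2]>.025)&(P[:,2]<.055)
  pl=P[b&(mx<60)&(abs(P[:,1]+.033)<.015)];ch=P[b&(mx>90)&(P[:,1]>-.014+.006)&(P[:,1]<.004)|b&(mx>90)&(P[:,1]<-.056)&(P[:,1]>-.07)]
  print(len(pl),np.median(pl[:,0]),len(ch),np.percentile(ch[:,0],[10,25,50,75,90]).round(4))
"
```

```text
46 0.5332043922356903 59 [0.5403 0.5408 0.5558 0.5574 0.5583]
51 0.5332647844146601 57 [0.5406 0.5412 0.5431 0.5573 0.558 ]
45 0.5329065241469401 55 [0.5403 0.5411 0.5437 0.557  0.5582]
```

The plate stands about 7.6 mm proud of the cheek, and it is 8 mm thick, so it is home. The roll is still in line and the arm is clear.

```bash
python3 -c "
from h import *
print(bot.job_done())"
```

```text
the job is handed in; nothing more can be done
None
```

I handed the job in with the roll lying still between the cheeks, about 1 mm off the spindle's line, and the spindle pushed home into the core; the plate moved about 24 mm by camera, and its stand-off from the cheek matches fully home.

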